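# Open the desk compartment by its concealed flush catch

## Task

Open the stationery compartment on the desk. With the fingertips feel along the flat front rail for the flush, slightly sunken catch button, which is somewhere along its middle line, and press it fully in so that the lid springs ajar; then push the lid up with the outside of the fingers until it stands upright and stays there by itself. Do not pinch the lid, and leave the other things on the desk where they are.

Things in the scene. Friction and masses are not known exactly. Their poses are not given: they have to be found in the camera images.
- case: Stationery compartment fixed to the desk: low plain wooden box, 210 mm deep (x, away from the robot at yaw 0), 346 mm wide (y), 60 mm high; origin at the centre of its underside, z up. On top, near to far: flat front rail (x -105 to -30 mm), lid (x -29 to +74), hinge rail (x +75 to +105). Its side cheeks (|y| 155 to 173 mm) stand 2 mm above the rail.
- rail_mid (a point): Middle of the front rail's top face: x -67.5, y 0, z 60 mm of the case; axes as the case. The one catch button, of the same wood as the rail, has its centre on the rail's middle line (x -67.5 mm) but at an unreported y, anywhere from -44 to +44 mm from this point: feel for it, or see its outline.
- catch_button (a joint): Travel of the catch button, m: 0 out, 0.005 fully in. A rectangle 39 mm (case x) by 49 mm (case y) in a hole 42 by 52 mm; at 0 its face lies 2.5 mm below the rail's face. It is pressed straight down, starts to move at about 1.8 N, is fully in at about 5 N, and springs back. The lid is let go from about 0.004 on.
- lid (a joint): Angle of the lid, rad: 0 shut and latched, 1.57 upright, 1.75 at its stop. Once released it springs up by itself to about 0.7 within a second; after that its stiff hinge keeps it at whatever angle it is left, and under 1 N at its free edge pushes it on.
- lid_hinge (a point): Middle of the lid's hinge line (its far edge) at its top face; x 75, y 0, z 60 mm of the case. Turns with the lid: x runs from the free edge to the hinge, y along the hinge, z out of the top face. The lid is a board 103 by 308 mm, 6 mm thick (x -104 to -1, z -6 to 0 mm), without a handle.
- lid_edge (a point): Middle of the lid's free (near) edge, at its top face; 104 mm from the hinge line, moves with the lid.
- glass: Steel drinking glass, loose bystander, 72 mm across the rim, 105 mm high; origin at the centre of its underside.
- globe: Small plastic globe turning on its stand, loose bystander, base 84 mm across, about 150 mm high; origin at the centre of its underside.
- eraser: Blue eraser, loose bystander, 45 x 20 x 12 mm; origin at the centre of its underside.
- pointer: Wooden pointer stick, loose bystander, 343 mm long and 25 mm thick at its handle, lying on the desk beside the compartment; origin near its middle at the underside, length along its y.

How it is judged:
On the way, in this order (a step that is already met when the one before it is completed fails the run):
1. the fingertips feel the front rail (touch it, above 0.3 N) before the button is pressed (contact force between the fingers and anything else above 0.3 N and value of joint catch_button below 0.001 m and x of the grasp point in the frame of case between -0.14 and -0.01 m and y of the grasp point in the frame of case between -0.155 and 0.155 m and height (world z) of the grasp point between 0.05 and 0.13 m and value of joint lid below 0.1 rad), for 0.05 s.
2. the fingers press the catch button in (past 3.5 mm) (value of joint catch_button above 0.0035 m and contact force between the fingers and anything else above 1 N), for 0.03 s.
3. the lid, sprung ajar, is pushed up to stand upright (past 1.35 rad) (value of joint lid above 1.35 rad), for 0.1 s.
At the end, for the whole second after the job is handed in: The lid stands open by itself at 1.35 rad or more (upright is 1.57, the stop 1.75) and is still, the catch button is out again (under 1.5 mm), and glass, globe, eraser and pointer are upright and within 25 mm of where they were (value of joint lid above 1.35 rad and velocity of joint lid between -0.1 and 0.1 rad/s and value of joint catch_button below 0.0015 m and angle between each of glass, globe's own z axis and vertical below 0.15 rad and distance of each of glass, globe, eraser, pointer from where it was at the start of the episode below 0.025 m); the robot touches nothing.
It fails at once if a bystander is moved or lifted by more than 25 mm (distance of any of glass, globe, eraser, pointer from where it was at the start of the episode above 0.025 m).
It fails at once if the lid is pinched between the fingers (the TCP lies within the board while the fingers bear on something) (contact force between the fingers and anything else above 1 N and x of the grasp point in the frame of lid_hinge between -0.106 and 0 m and y of the grasp point in the frame of lid_hinge between -0.155 and 0.155 m and z of the grasp point in the frame of lid_hinge between -0.008 and 0.002 m).
It also fails if it takes over 69 s, if anything falls off the work surface, if the arm or the gripper's body presses on something with over 40 N, if the wrist force passes 120 N, or if a joint passes its speed limit or range.

## Robot

A 7-joint arm with a two-finger parallel gripper is mounted at the origin on the work surface. World frame = base frame: x ahead of the robot, y to its left, z up, the work surface at z = 0. Lengths are in m, angles in rad, forces in N, time in s.
With the tool pointing down it reaches from about 0.425 to 1.025 m from the base axis. Payload 9.4 kg.
Tool frame: the origin (TCP) lies between the finger pads, 19 mm behind the fingertips; this is the grasp point; z points along the fingers, y is the line along which they close (so a half turn about z gives the same grasp; the last joint's range is limited). The gripper opens to 93 mm and grips with 3 to 60 N. Pads are 15 mm wide; open, the fingers measure 128 mm over their backs; the gripper's body (75 mm by 188 mm) begins 65 mm behind the grasp point.
Start: joints at [-1.314, 0.599, -0.003, 1.599, 0.002, 0.943, -0.08], TCP at [0.238, 0.685, 0.237] pointing down, gripper open.
Joint ranges: [-2.57, 2.57], [-0.35, 1.97], [-1.29, 1.29], [0.11, 2.56], [-1.05, 4.19], [0.11, 1.86], [-2.63, 2.63]. Speed limits (rad/s): [2.22, 2.22, 3.01, 3.01, 3.14, 3.14, 3.14].

## Interface

Orientations are given as a 3x3 rotation matrix whose columns are the frame's x, y, z axes.
In Python, from bench import r, jaws, ik, eyes, job gives the robot as it stands. The module is installed in compiled form; this text tells all that it offers. Calls block until the motion is done:
- r.move_pose(position, orientation): joint-space move of the TCP to a pose.
- r.move_linear(position, rate=0.15, rotation=None): straight line of the TCP; rotation=None keeps the orientation; rate is the mean speed in m/s.
- r.goto_joints(angles): joint-space move.
- jaws.gripper_to(opening): finger opening in m; the grip force is fixed at half the most; returns when the fingers have stopped.
- r.dwell(seconds).
- ik(position, orientation): joint angles nearest the present ones, or None.
- eyes.snapshot(name): name is "scene" or "top"; returns a dict with "frame" (480x640x3 uint8, blue, green, red), "intrinsics" (3x3 intrinsics, pixels), "dist" ([k1, k2, p1, p2, k3] as OpenCV has them; the pictures are not rectified), "extrinsics" (4x4, takes a point from camera to world coordinates). Camera axes: x right, y down, z forward; pixel columns grow to the right and rows downward; lengths in m; the calibration is good to about 2 mm. A picture is of the moment at which its call begins. There is no depth.
A pose or a line that the arm cannot do raises r.MotionError and nothing moves.
- job.finish_job(): hands the job in; it is judged then, once.
Readings, each from a call of its own:
- r.current_time(): time.
- r.current_joint_positions(): joint angles.
- r.current_dq(): joint speeds.
- r.current_joint_torque(): joint torques, N m.
- r.current_ee_pos(): TCP position.
- r.current_orientation(): TCP orientation.
- r.current_contact_force(): force on the tool from outside, world axes, zero at the start.
- r.current_wrist_torque(): the same for the moment, N m.
- r.current_finger_gap(): finger opening in m.
- r.current_finger_force(): force on a finger pad.
Only numpy, scipy, OpenCV 4.12 (cv2) and the standard library are available. Lean on these libraries where they do the work, as an engineer would, in place of code of your own. Each camera call takes 0.05 s, during which the arm holds its last target. There are 200 camera calls.

## Working session

There is one attempt and no reset: what is moved stays moved. The work goes in short steps, each a Python script; the robot and the scene stay as the last script left them, time stands still between calls to the robot, and variables do not carry over. Pictures are saved under pics/ and viewed, at most 10 in all, crops included, and the job is handed in when it is done.

```bash
mkdir -p pics; python3 - <<'E'
from bench import r,eyes
import cv2,numpy as np,pickle
for n in("scene","top"):
    s=eyes.snapshot(n); cv2.imwrite(f"pics/{n}0.png",s["frame"]); pickle.dump(s,open(n+".pkl","wb"))
    print(n,np.round(s["intrinsics"],1).tolist(),s["dist"],np.round(s["extrinsics"],3).tolist())
print(r.current_time(),r.current_orientation(),r.current_contact_force())
E
```

```text
scene [[476.7, 0.0, 317.4], [0.0, 476.7, 244.3], [0.0, 0.0, 1.0]] [0.03898038 0.         0.         0.         0.        ] [[0.347, 0.553, -0.758, 1.415], [0.938, -0.205, 0.28, -0.304], [-0.0, -0.807, -0.59, 0.762], [0.0, 0.0, 0.0, 1.0]]
top [[566.2, 0.0, 328.7], [0.0, 566.2, 240.9], [0.0, 0.0, 1.0]] [-0.119061  0.        0.        0.        0.      ] [[-0.015, -0.988, 0.156, 0.384], [-1.0, 0.012, -0.016, 0.013], [0.014, -0.156, -0.988, 1.148], [0.0, 0.0, 0.0, 1.0]]
0.1 [[-9.44827861e-01  3.27567101e-01 -3.27065409e-04]
 [ 3.27567234e-01  9.44826873e-01 -1.37390286e-03]
 [-1.41025190e-04 -1.40523761e-03 -9.99999003e-01]] [ 0.18618145 -0.62874263 -0.25232217]
```

View pics/scene0.png

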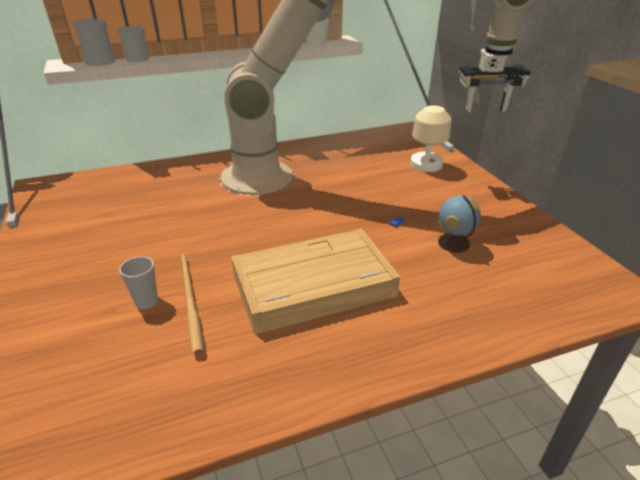

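View pics/top0.png

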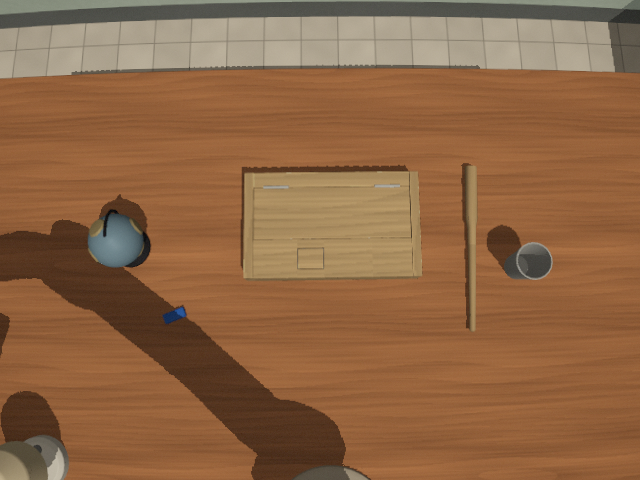

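The top view shows the case at pixels (243..422, 171..278) with yaw near 0. The button outline is at about (297..324, 247..269), left of centre (+y). The pointer is on the right, and the globe and eraser are on the left.

```bash
python3 - <<'E'
import cv2,pickle
f=pickle.load(open("top.pkl","rb"))["frame"]
cv2.imwrite("pics/crop.png",cv2.resize(f[160:290,235:430],None,fx=4,fy=4,interpolation=cv2.INTER_CUBIC))
E
```

```text
(no output)
```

View pics/crop.png

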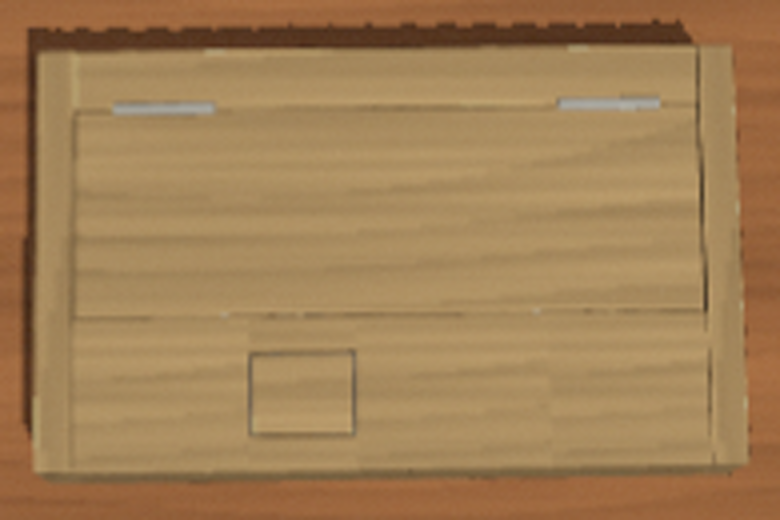

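```bash
cat > h.py <<'E'
import cv2,numpy as np,pickle
def back(s,uv,z):
    n=cv2.undistortPoints(np.float64(uv).reshape(-1,1,2),s["intrinsics"],np.array(s["dist"]))[:,0]
    T=s["extrinsics"]; d=np.c_[n,np.ones(len(n))]@T[:3,:3].T; c=T[:3,3]
    return c+d*((z-c[2])/d[:,2])[:,None]
E
python3 - <<'E'
from h import *
from scipy.optimize import least_squares
s=pickle.load(open("top.pkl","rb"))
f=lambda p:np.array([235,160])+(np.array(p)+.5)/4-.5
C=back(s,f([(38,53),(731,46),(747,464),(34,471)]),.062)[:,:2]
B=back(s,f([(249,352),(355,350),(355,435),(249,436)]),.0595)[:,:2]
G=back(s,f([(75,317),(705,311)]),.06)[:,:2]
M=np.array([(.105,.173),(.105,-.173),(-.105,-.173),(-.105,.173)])
R=lambda a:np.array([[np.cos(a),-np.sin(a)],[np.sin(a),np.cos(a)]])
o=least_squares(lambda p:(M@R(p[2]).T+p[:2]-C).ravel(),[.6,0,0]); p=o.x
print("case",p,"resid",np.round(o.fun*1e3,1))
loc=lambda P:(P-p[:2])@R(p[2])
print("button corners",loc(B).round(4).tolist(),"mean",loc(B).mean(0),"groove",loc(G).round(4).tolist())
from bench import ik
c,q=np.cos(p[2]),np.sin(p[2])
for sg in(1,-1):
    O=np.array([[sg*c,sg*q,0],[sg*q,-sg*c,0],[0,0,-1]])
    O[:,0]=sg*np.array([c,q,0]);O[:,1]=np.cross(O[:,2],O[:,0])
    for x,y,z in[(-.0675,.04,.15),(-.0675,.04,.07),(-.06,0,.11),(.065,0,.12)]:
        w=R(p[2])@[x,y]+p[:2]; j=ik([*w,z],O); print(sg,w.round(3),None if j is None else np.round(j,2))
E
```

```text
case [ 0.58935774 -0.01087853 -0.00167004] resid [ 1.1  0.5  0.6 -0.6 -0.5 -0.9 -1.1  1. ]
button corners [[-0.0467, 0.0683], [-0.0463, 0.0168], [-0.0878, 0.0173], [-0.0877, 0.0685]] mean [-0.06712972  0.04273267] groove [[-0.0287, 0.153], [-0.029, -0.1546]]
1 [0.522 0.029] [-0.58  0.56  0.61  2.17 -0.58  0.58 -1.11]
1 [0.522 0.029] [-0.45  0.67  0.43  2.21 -0.72  0.4  -1.  ]
1 [ 0.529 -0.011] [-0.45  0.62  0.54  2.18 -0.67  0.51 -0.97]
1 [ 0.654 -0.011] [-0.48  0.75  0.66  1.89 -0.67  0.74 -1.  ]
-1 [0.522 0.029] [-0.11  0.49 -0.07  2.14  0.07  0.52  1.33]
-1 [0.522 0.029] [-0.09  0.62 -0.1   2.19  0.18  0.34  1.22]
-1 [ 0.529 -0.011] [-0.01  0.56 -0.11  2.15  0.14  0.44  1.34]
-1 [ 0.654 -0.011] [-0.01  0.65 -0.09  1.86  0.1   0.64  1.41]
```

Every point agrees with the given sizes to within about 1 mm, and the button centre is at case y ≈ +0.043. Next I feel the rail beside it with closed fingers.

```bash
cat >> h.py <<'E'
from bench import r,jaws,ik,eyes,job
P=np.array([.58936,-.01088]);A=-.00167
c_,s_=np.cos(A),np.sin(A); R2=np.array([[c_,-s_],[s_,c_]])
O=np.array([[-c_,s_*1.,0],[-s_,-c_,0],[0,0,-1.]]).copy()
O[:,0]=[-c_,-s_,0]; O[:,1]=np.cross([0,0,-1.],O[:,0]); O[:,2]=[0,0,-1]
def W(x,y,z): return np.array([*(R2@[x,y]+P),z])
def F(n=3):
    v=[]
    for _ in range(n): r.dwell(.02); v.append(r.current_contact_force())
    return np.mean(v,0)
def down(x,y,z0,z1,step,dF,f0):
    z=z0
    while z>z1:
        z-=step; r.move_linear(W(x,y,z),.03); f=F()-f0
        if f[2]>dF: break
    print("z cmd %.4f act %.4f dF"%(z,r.current_ee_pos()[2]),f.round(2),"t",round(r.current_time(),2)); return z
E
python3 - <<'E'
from h import *
jaws.gripper_to(0)
p=r.current_ee_pos(); r.move_linear([p[0],p[1],.29],.2)
r.move_pose(W(-.0675,-.012,.2),O)
r.move_linear(W(-.0675,-.012,.088),.12); r.dwell(.3)
f0=F(5); print(f0,r.current_ee_pos(),r.current_finger_gap(),r.current_time())
down(-.0675,-.012,.088,.074,.001,.8,f0)
cv2.imwrite("pics/feel.png",np.hstack([cv2.resize(eyes.snapshot("scene")["frame"][130:370,160:480],(640,480))]))
E
```

```text
[-0.01823023  0.35772442 -0.05768175] [ 0.52197646 -0.02274812  0.08829326] 0.0005821548588248424 6.1417
z cmd 0.0790 act 0.0792 dF [-0.84 -0.24  4.02] t 8.84
```

View pics/feel.png

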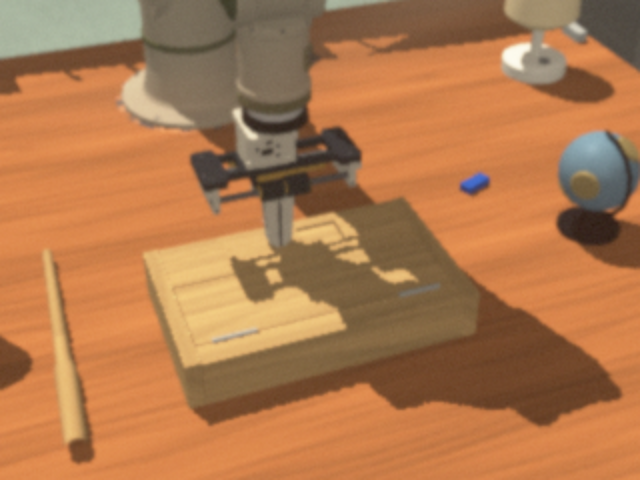

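The closed fingertips rest on the rail at (280,240), just beside the button outline. Contact came at TCP z 0.079, as the 60 mm rail height predicts. Next I press the button.

```bash
python3 - <<'E'
from h import *
x,y=-.0675,.0427
r.dwell(.1); r.move_linear(W(x,-.012,.086),.05); r.move_linear(W(x,y,.086),.08); r.dwell(.2)
f0=F(5); print(f0)
z=.0785
r.move_linear(W(x,y,z),.04)
while z>.0695:
    z-=.001; r.move_linear(W(x,y,z),.03); f=F()-f0; print("%.4f %.4f"%(z,r.current_ee_pos()[2]),f.round(2))
    if f[2]>9: break
r.dwell(.3)
r.move_linear(W(x,y,.09),.1); r.dwell(1)
cv2.imwrite("pics/press.png",cv2.resize(eyes.snapshot("scene")["frame"][130:370,160:480],(640,480)));print(r.current_time())
E
```

```text
[ 0.0299199   0.25998086 -0.43826821]
0.0775 0.0775 [-0.18 -0.85  0.71]
0.0765 0.0766 [-0.05 -0.38  2.08]
0.0755 0.0755 [ 0.52 -0.75  2.11]
0.0745 0.0745 [ 0.06 -0.05  2.62]
0.0735 0.0735 [ 0.37 -0.01  3.8 ]
0.0725 0.0725 [1.06 0.03 2.29]
0.0715 0.0716 [0.18 0.19 6.6 ]
0.0705 0.0714 [-1.900e+00  1.000e-02  1.863e+01]
14.8333
```

View pics/press.png

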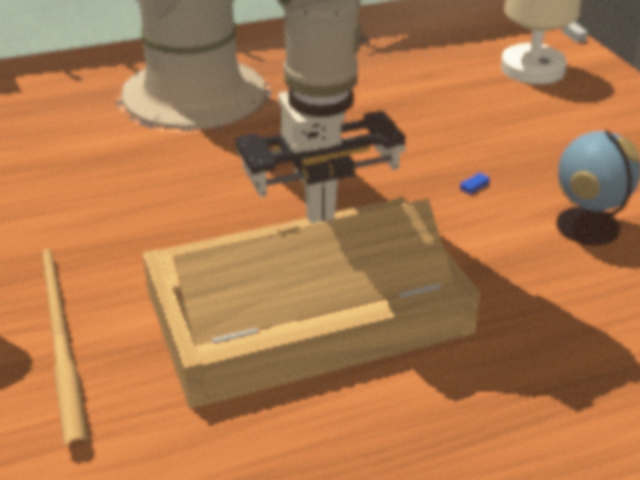

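The lid is ajar; its free-edge corners are at crop (178,258) and (430,201). I compute its angle before pushing.

```bash
cat >> h.py <<'E'
def lidpx(s,a):
    q=[W(.075-.104*np.cos(a),y,.06+.104*np.sin(a)) for y in(-.154,.154)]
    T=np.linalg.inv(s["extrinsics"])
    return cv2.projectPoints(np.array(q),cv2.Rodrigues(T[:3,:3])[0],T[:3,3],s["intrinsics"],np.array(s["dist"]))[0][:,0]
E
python3 - <<'E'
from h import *
s=pickle.load(open("scene.pkl","rb"))
for a in(0,.3,.5,.6,.7,.8,1.5): print(a,((lidpx(s,a)-[160,130])*2).round(0).tolist())
E
```

```text
0 [[171.0, 285.0], [414.0, 231.0]]
0.3 [[170.0, 267.0], [417.0, 212.0]]
0.5 [[170.0, 257.0], [421.0, 203.0]]
0.6 [[170.0, 254.0], [424.0, 199.0]]
0.7 [[171.0, 251.0], [426.0, 196.0]]
0.8 [[172.0, 249.0], [429.0, 194.0]]
1.5 [[184.0, 263.0], [457.0, 203.0]]
```

It is at about 0.7 rad, once I allow for the ~5 px offset also seen with the lid shut. Now I push with the outer side of the fingers.

```bash
python3 - <<'E'
from h import *
r.move_linear(W(-.0675,0,.112),.1); r.dwell(.2); f0=F(5)
r.move_linear(W(-.03,0,.112),.08)
x=-.03
while x<.058:
    x=min(x+.008,.059); r.move_linear(W(x,0,.114),.06); f=F(2)-f0; print(round(x,3),r.current_ee_pos().round(4),f.round(1))
    if np.linalg.norm(f)>15: break
r.dwell(.2)
s=eyes.snapshot("scene");cv2.imwrite("pics/up.png",cv2.resize(s["frame"][130:370,160:480],(640,480)));print(r.current_time())
E
```

```text
-0.022 [ 0.5675 -0.0108  0.1141] [-0.9  0.4  0.6]
-0.014 [ 0.5695 -0.011   0.1131] [-16.    1.2   9.5]
17.25
```

View pics/up.png

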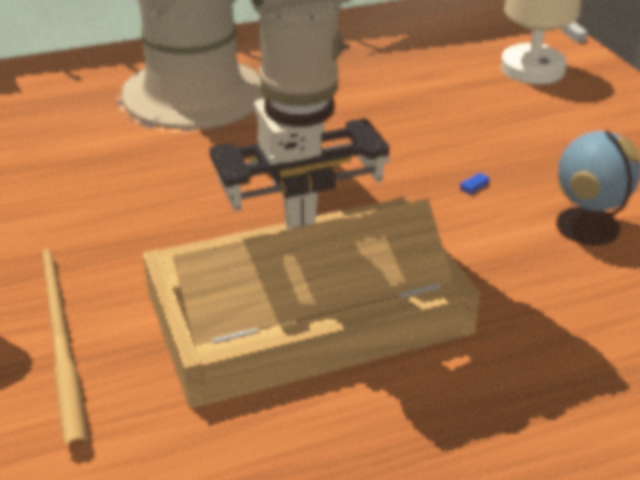

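The fingers pushed along the board and jammed: force (-16, +9.5) N points down the lid toward the hinge, so friction at the low angle holds it. I back off, go lower and follow the edge's arc so the fingers rise with it.

```bash
python3 - <<'E'
from h import *
r.move_linear(W(-.06,0,.114),.08); r.move_linear(W(-.05,0,.091),.08); r.dwell(.2); f0=F(5)
for a in np.arange(.52,1.581,.06):
    x=.0675-.104*np.cos(a)-.006*np.sin(a); z=.038+.104*np.sin(a)-.006*np.cos(a)
    r.move_linear(W(x,0,z),.06); f=F(2)-f0; print(round(a,2),r.current_ee_pos().round(4),f.round(1))
    if np.linalg.norm(f)>10: break
r.dwell(.2)
s=eyes.snapshot("scene");cv2.imwrite("pics/up2.png",cv2.resize(s["frame"][130:370,160:480],(640,480)));print(r.current_time())
E
```

```text
0.52 [ 0.5634 -0.0109  0.0843] [ 0.4  0.3 -0.5]
0.58 [ 0.5668 -0.0108  0.0904] [-0.3 -0.3 -0.1]
0.64 [ 0.5695 -0.0109  0.0955] [-2.3 -0.1  2.1]
0.7 [ 0.573  -0.0108  0.1006] [-5.1  0.8  3.1]
0.76 [ 0.5771 -0.0109  0.1056] [-5.1 -0.3  4.7]
0.82 [ 0.5827 -0.0109  0.1102] [ 0.  -0.3 -0.8]
0.88 [ 0.5865 -0.0108  0.1145] [-0.2 -0.6 -0.3]
0.94 [ 0.591  -0.0109  0.1186] [-1.2  0.5  0.1]
1.0 [ 0.5959 -0.0109  0.1224] [-0.6  0.4  0.4]
1.06 [ 0.6011 -0.0109  0.1259] [0.  0.3 0.7]
1.12 [ 0.6065 -0.0109  0.1291] [-0.9 -0.2  0.8]
1.18 [ 0.612  -0.0109  0.132 ] [-0.  -0.2  0.1]
1.24 [ 0.6177 -0.0109  0.1345] [-0.9  0.   0.4]
1.3 [ 0.6235 -0.0109  0.1367] [-0.7  0.2  0.1]
1.36 [ 0.6295 -0.011   0.1385] [-0.9 -0.2  0.2]
1.42 [ 0.6356 -0.011   0.1399] [-0.1  0.4  0.5]
1.48 [ 0.6417 -0.011   0.141 ] [-0.5 -0.1  0. ]
1.54 [ 0.6479 -0.011   0.1417] [ 0.2 -0.2  1.2]
24.3917
```

View pics/up2.png

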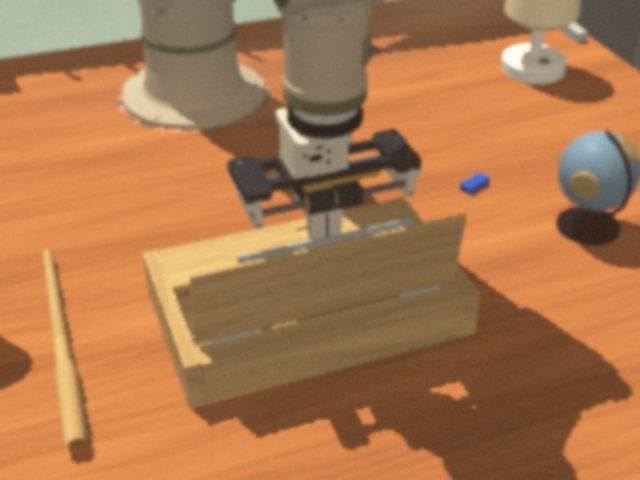

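The lid looks upright: its corner at (465,214) corresponds to about 1.55 rad. I withdraw and check that it stays.

```bash
python3 - <<'E'
from h import *
for a in(1.5,1.55,1.6): print(a,((lidpx(pickle.load(open("scene.pkl","rb")),a)-[160,130])*2).round(0).tolist())
r.move_linear(W(-.06,0,.15),.1); r.move_linear(W(-.07,0,.25),.15); r.dwell(.8)
a=cv2.resize(eyes.snapshot("scene")["frame"],(400,300)); b=cv2.resize(eyes.snapshot("scene")["frame"][130:370,160:480],(400,300))
cv2.imwrite("pics/end.png",np.hstack([a,b]));print(r.current_time(),r.current_contact_force())
E
```

```text
1.5 [[184.0, 263.0], [457.0, 203.0]]
1.55 [[186.0, 266.0], [459.0, 206.0]]
1.6 [[187.0, 269.0], [462.0, 208.0]]
27.4417 [-0.45634897  0.00419739  0.08267457]
```

View pics/end.png

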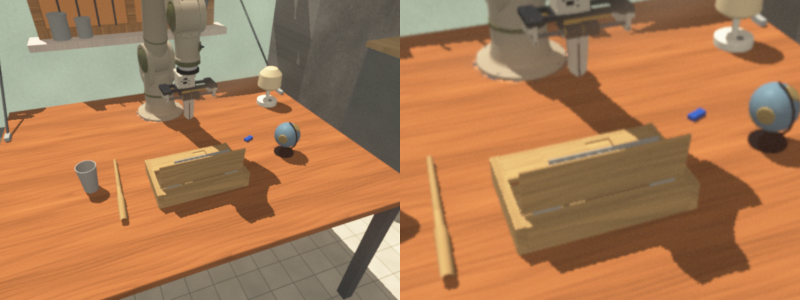

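The lid still stands upright with its corner at (690,137) in the right-hand crop. The robot is clear and the bystanders are where they were.

```bash
python3 -c "
from bench import job
print(job.finish_job())"
```

```text
the job is handed in; nothing more can be done
None
```

The job is handed in, with no verdict returned: I felt the rail, pressed the catch button fully in, and pushed the lid up to about 1.55 rad, where it stood by itself in the last picture with the other things in place; the first push jammed at about 16 N, and backing off to follow the lid's arc cleared it.

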